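# Release and close the red tool drawer

## Task

Both little drawers on the bench are pulled out and locked open by the lever on their slide. Press down the release lever of the red drawer and push that drawer fully home; leave the blue drawer locked open as it is.

Things in the scene. Friction and masses are not known exactly. Their poses are not given: they have to be found in the camera images.
- red_pad (a point): Red thumb pad, 30 x 24 mm, of the release lever left of the red drawer's box; point: centre of its top, 80 mm above the bench (78 if slack), 47 mm behind the drawer's front face. Axes: x the way the drawer closes, y left, z up; tilts with the lever. All near it is under 73 mm high. About 5 N sinks it 18 mm to a hard stop (at 61 mm); it stays down. 13 mm or more down frees the drawer.
- red_front (a point): Centre of the red drawer's front face, an upright plain panel 182 wide, 60 high, 12 thick (mm), lower edge 12, point 42, top 72 mm above the bench. Axes: x the way the drawer closes, y left, z up. The wooden chest behind is fixed, 190 wide, 190 deep, 98 high; home, the panel's back meets its mouth. A loose jar stands on it, 45 mm or more behind the mouth.
- red_drawer (a joint): How far the red drawer is out, in m: 0 fully home, 0.138 fully out; it starts locked at 0.128 to 0.138. Once freed it slides with about 3 N (more when fast) and stays where it is left.
- blue_pad (a point): The same pad, in blue, on the blue-fronted drawer of the other, equal chest beside it (same sizes, point and axes). Leave it alone.

How it is judged:
On the way:
1. the red drawer's release lever is pressed down (height (world z) of red_pad below 0.0685 m), for 0.2 s.
At the end, for the whole second after the job is handed in: The red drawer is home (within 12 mm of shut) and at rest after its lever was pressed down, and the blue drawer still stands locked open with its lever up (its pad within 12 mm of where it was) (value of joint red_drawer below 0.012 m and velocity of joint red_drawer between -0.01 and 0.01 m/s and distance of blue_pad from where it was at the start of the episode below 0.012 m); the robot touches nothing.
It fails at once if the blue drawer's lever is pressed or the blue drawer is moved (distance of blue_pad from where it was at the start of the episode above 0.012 m).
It also fails if it takes over 35 s, if anything falls off the work surface, if the arm or the gripper's body presses on something with over 40 N, if the wrist force passes 120 N, or if a joint passes its speed limit or range.

## Robot

A 6-joint arm with a two-finger parallel gripper is mounted at the origin on the work surface. World frame = base frame: x ahead of the robot, y to its left, z up, the work surface at z = 0. Lengths are in m, angles in rad, forces in N, time in s.
With the tool pointing down it reaches from about 0.35 to 0.95 m from the base axis. Payload 17.4 kg.
Tool frame: the origin (TCP) lies on the centre line of the jaws, within the pads' length; the fingertips stand 11 mm ahead of it and the grasp point (between the pads) lies 8 mm behind it; z points along the fingers, y is the direction in which the jaws open and shut (so a half turn about z gives the same grasp; the last joint's range is limited). The gripper opens to 93 mm and grips with 3 to 60 N. Pads are 15 mm wide; open, the fingers measure 128 mm over their backs; the gripper's body (75 mm by 188 mm) begins 65 mm behind the grasp point.
Start: joints at [-1.299, 0.116, 1.442, -0, 1.584, -0.038], TCP at [0.206, -0.643, 0.23] pointing down, gripper open.
Joint ranges: [-2.83, 2.83], [-0.83, 2.19], [0.07, 2.5], [-1.14, 4.28], [0.01, 3], [-2.97, 2.97]. Speed limits (rad/s): [1.89, 1.89, 2.22, 3.14, 3.14, 3.14].

## Interface

Orientations are given as a rotation vector (axis times angle).
In Python, from rig import * gives the robot as it stands. The module is installed in compiled form; this text tells all that it offers.
- The arm moves only by the tool arm_command, never from a script. Its argument "motion" is a list of rows, each a list of 4 numbers: the shift along the tool's x, y, z in cm, then the turn about the tool's z in rad. A call has 1 to 12 rows; each row shifts and turns the commanded pose from where the row before left it, along the tool's axes as they then stand; what a row does not reach is not made up. A row lasts 1/8 s, in which the tool goes at most 62.5 mm and 10.7 degrees, less where a joint would pass 70% of its speed; a pose out of reach is approached as far as the arm can. A call is refused whole if a number of a shift passes 6.25 or a number of a turn 0.188, either way. A call with a gripper value outside its range is refused whole. "claw" is the opening, from 0 (shut) to 1 (fully open), set as the call begins (left out, the last holds). The fingers move at their own pace and stop on an object; the grip force is fixed at half the most. Time passes only in rows, so rows that do not move let the fingers close. It gives the time, the measured TCP pose, the force and the opening at its end, in the units of the state.
- sense(): the state, without advancing time (a new reading comes with each control period).
- capture(name): name is "scene" or "top" or "wrist"; returns a dict with "pixels" (420x560x3 uint8, red, green, blue), "fx", "fy", "cx", "cy" (pixels), "dist" ([k1, k2, p1, p2, k3] as OpenCV has them; the pictures are not rectified), "view" (4x4, takes a point from world to camera coordinates); the wrist camera has in their place "hand_eye" (4x4, takes a point from camera to tool coordinates, whose origin is the TCP and whose axes are the flange's). Camera axes: x right, y down, z forward; pixel columns grow to the right and rows downward; lengths in m; the calibration is good to about 2 mm. A picture is of the moment at which its call begins: read the wrist's pose just before it. There is no depth.
- hand_in(): hands the job in, once; it reports no verdict.
The state is a dict: "clock": time; "q": joint angles; "joint_vel": joint speeds; "joint_efforts": joint torques, N m; "position": TCP position; "tool_rot": TCP orientation; "contact_force": force on the tool from outside, world axes, zero at the start; "wrist_torque": the same for the moment, N m; "grip_width": finger opening in m.
Only numpy, scipy, OpenCV 4.12 (cv2) and the standard library are available. Lean on these libraries where they do the work, as an engineer would, in place of code of your own. Each camera call takes 0.05 s, during which the arm holds its last target.

## Working session

There is one attempt and no reset: what is moved stays moved. The work goes in short steps, Python scripts to look and compute and a tool call to move; the robot and the scene stay as the last step left them, time stands still between calls to the robot, and variables do not carry over. Pictures are saved under pics/ and viewed, and the job is handed in when it is done.

Besides the shell and the picture viewer there is one more tool, called after ">>>" by a JSON object that holds its "method" and its "body". arm_command: Moves the arm, as the interface text tells. Its arguments: {"type":"object","properties":{"motion":{"type":"array"},"claw":{"type":"number"}},"required":["motion"]}

```bash
mkdir -p pics
cat > h.py <<'E'
from rig import *
import numpy as np, cv2, pickle
def snap(n,f):
    s=sense(); c=capture(n); cv2.imwrite('pics/'+f+'.png',c['pixels'][:,:,::-1]); pickle.dump((s,c),open(f+'.pkl','wb')); return s,c
E
python3 - <<'E'
from h import *
s,c=snap('scene','s1'); s,d=snap('top','t1'); print(s)
print(c['view'],d['view'],c['fx'],d['fx'])
E
```

```text
{'clock': 0.05, 'q': array([-1.29881167e+00,  1.16480238e-01,  1.44228991e+00, -1.46312966e-06,
        1.58400408e+00, -3.77846146e-02]), 'joint_vel': array([ 6.07806837e-04, -2.08249651e-03, -1.34463575e-04,  4.96187505e-04,
        1.06720132e-03, -5.27544576e-05]), 'joint_efforts': array([ 2.81459354e-03, -7.23588324e+01, -6.24505305e+01,  7.83973164e-02,
        2.29534856e-02, -1.15087732e-04]), 'position': array([ 0.20571259, -0.6426764 ,  0.22889375]), 'tool_rot': array([-3.10282643e+00, -4.84460271e-01,  2.19042885e-04]), 'contact_force': array([ 0.44650417, -0.2061798 , -0.22720944]), 'wrist_torque': array([-0.00250261,  0.01964166, -0.05145296]), 'grip_width': 0.09313059672784889}
[[ 0.84401688  0.53627454 -0.00671738 -0.59543704]
 [ 0.29543144 -0.47534589 -0.82871379 -0.10078569]
 [-0.44761119  0.6974639  -0.55963232  1.21123391]
 [ 0.          0.          0.          1.        ]] [[ 0.01054689 -0.99989098  0.01033377  0.03687483]
 [-0.99262661 -0.01171712 -0.12064457  0.6685871 ]
 [ 0.1207525  -0.00898515 -0.99264198  0.63546202]
 [ 0.          0.          0.          1.        ]] 466.8041164678699 398.55666989668475
```

View pics/s1.png

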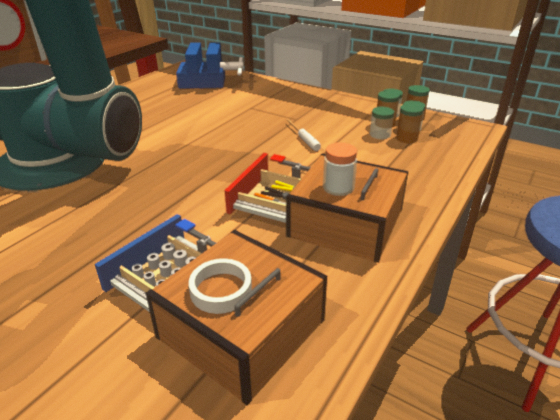

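View pics/t1.png

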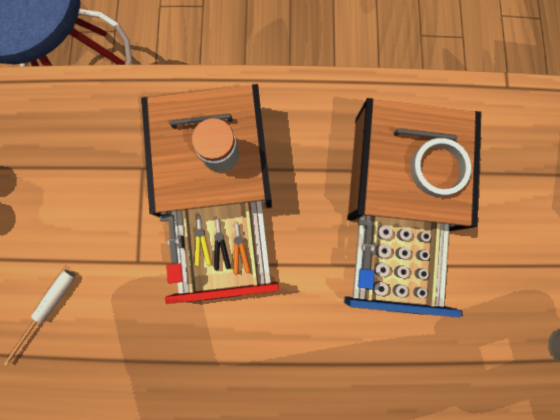

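The scene view shows the red drawer beyond the blue one. In the top view the red pad is at about (174,273) and the red front spans (166,299) to (278,288). The blue pad is at about (366,279). I'll enlarge both.

Run:
```python
import cv2
a=cv2.imread('pics/t1.png')[240:310,150:290]; cv2.imwrite('pics/t1c.png',cv2.resize(a,None,fx=5.5,fy=5.5,interpolation=cv2.INTER_CUBIC))
a=cv2.imread('pics/s1.png')[140:230,215:315]; cv2.imwrite('pics/s1c.png',cv2.resize(a,None,fx=6,fy=6,interpolation=cv2.INTER_CUBIC))
```

```text
(no output)
```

View pics/t1c.png

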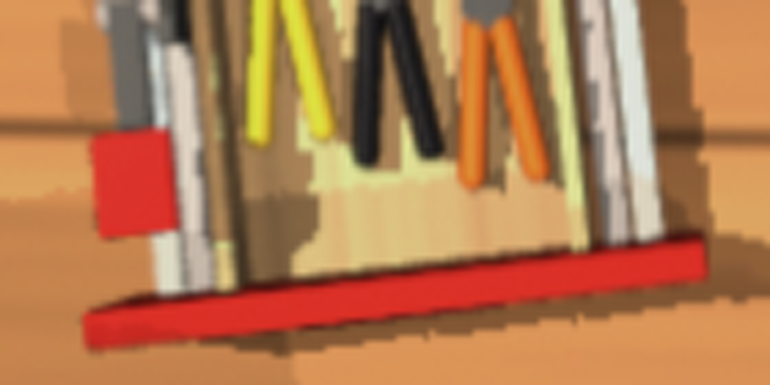

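View pics/s1c.png

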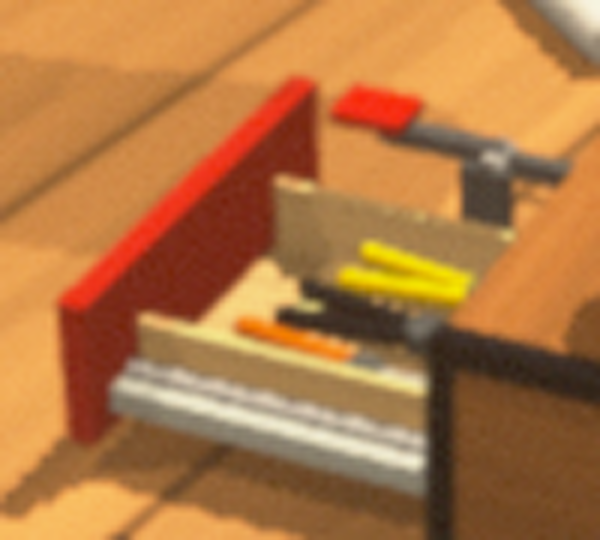

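```bash
cat >> h.py <<'E'
def K(c): return np.array([[c['fx'],0,c['cx']],[0,c['fy'],c['cy']],[0,0,1.]])
def ray(c,p,V=None):
    V=c['view'] if V is None else V
    u=cv2.undistortPoints(np.array([[p]],float),K(c),np.array(c['dist']))[0,0]
    d=V[:3,:3].T@np.array([u[0],u[1],1]); return -V[:3,:3].T@V[:3,3], d/np.linalg.norm(d)
def atz(c,p,z,V=None):
    o,d=ray(c,p,V); return o+d*(z-o[2])/d[2]
def tri(*rs):
    A=sum(np.eye(3)-np.outer(d,d) for o,d in rs); b=sum((np.eye(3)-np.outer(d,d))@o for o,d in rs)
    x=np.linalg.solve(A,b); return x,[round(1e3*np.linalg.norm((np.eye(3)-np.outer(d,d))@(x-o)),1) for o,d in rs]
E
python3 - <<'E'
from h import *
np.set_printoptions(precision=4,suppress=True)
s,c=pickle.load(open('s1.pkl','rb')); s,d=pickle.load(open('t1.pkl','rb'))
T=lambda x,y:(150+(x+.5)/5.5-.5,240+(y+.5)/5.5-.5); S=lambda x,y:(215+(x+.5)/6-.5,140+(y+.5)/6-.5)
print('pad',tri(ray(c,S(379,107)),ray(d,T(135,182))),atz(d,T(135,182),.08),atz(c,S(379,107),.08))
for z in [.072]:
  print('L scene',atz(c,S(300,77),z),'R',atz(c,S(62,300),z))
  print('top L',atz(d,T(86,313),z),atz(d,T(86,348),z),'R',atz(d,T(707,240),z),atz(d,T(707,277),z))
print('camtop',ray(d,(280,210))[0])
p=[atz(d,T(*q),.08) for q in [(92,136),(168,130),(178,228),(102,237)]];print(np.array(p))
# blue
print('blue pad',atz(d,(366,279),.08))
E
```

```text
pad (array([0.5648, 0.2104, 0.0786]), [np.float64(1.3), np.float64(1.3)]) [0.5638 0.2092 0.08  ] [0.5671 0.2093 0.08  ]
L scene [0.5197 0.2258 0.072 ] R [0.5407 0.0484 0.072 ]
top L [0.5258 0.2241 0.072 ] [0.5158 0.2238 0.072 ] R [0.5491 0.0454 0.072 ] [0.5386 0.0453 0.072 ]
camtop [0.5865 0.0504 0.7111]
[[0.5767 0.2221 0.08  ]
 [0.5787 0.2002 0.08  ]
 [0.551  0.1964 0.08  ]
 [0.5481 0.2181 0.08  ]]
blue pad [ 0.5572 -0.0929  0.08  ]
```

Triangulated: the red pad is at about (0.565, 0.210, 0.079) and the front centre at about (0.529, 0.136). The closing direction has a yaw of about 0.123. I'll move above the pad first.

>>> {"method": "arm_command", "body": {"motion": [[2.5, -2.9, 0, 0], [2.5, -2.9, 0, 0], [2.5, -2.9, 0, 0], [2.5, -2.9, 0, 0], [2.5, -2.9, 0, 0], [2.5, -2.9, 0, 0], [2.5, -2.9, 0, 0], [2.5, -2.9, 0, 0], [2.5, -2.9, 0, 0], [2.5, -2.9, 0, 0], [2.5, -2.9, 0, 0], [2.5, -2.9, 0, 0]], "claw": 0}}

```text
clock: 1.6
position: [0.3856, -0.2187, 0.2295]
tool_rot: [-3.104, -0.484, 0.0]
contact_force: [-0.1, -1.0, -0.5]
grip_width: 0.0006
```

>>> {"method": "arm_command", "body": {"motion": [[2.5, -2.9, 0, 0], [2.5, -2.9, 0, 0], [2.5, -2.9, 0, 0], [2.5, -2.9, 0, 0], [2.5, -2.9, 0, 0], [2.5, -2.9, 0, 0], [2.5, -2.9, 0, 0], [2.5, -2.9, 0, 0], [2.5, -2.9, 0, 0], [2.5, -2.9, 0, 0], [2.0, -2.9, 0, 0], [0, 0, 0, 0]]}}

```text
clock: 3.1
position: [0.5454, 0.1678, 0.2288]
tool_rot: [-3.103, -0.488, 0.002]
contact_force: [-0.1, -0.6, 0.9]
grip_width: 0.0005
```

>>> {"method": "arm_command", "body": {"motion": [[0, 0, 0, -0.17], [0, 0, 0, -0.17], [0, 0, 0, -0.17], [0, 0, 0, -0.17], [0, 0, 0, -0.17], [0, 0, 0, -0.17], [0, 0, 0, -0.17], [0, 0, 0, -0.17], [0, 0, 0, 0]]}}

```text
clock: 4.22
position: [0.5451, 0.1655, 0.2296]
tool_rot: [2.11, 2.327, -0.0]
contact_force: [-0.5, 0.1, 0.3]
grip_width: 0.0005
```

Run:
```python
from h import *
from scipy.spatial.transform import Rotation as R
s,c=snap('wrist','w1'); M=R.from_rotvec(s['tool_rot']).as_matrix(); print(s['clock'],s['q'],s['position'],M,s['grip_width'],s['contact_force'],c['hand_eye'])
```

```text
4.225 [ 2.50009756e-01 -1.13678605e-01  1.67158436e+00 -1.38382455e-04
  1.58387138e+00  1.52459040e-01] [0.54510607 0.16547072 0.22957845] [[-9.73942962e-02  9.95245864e-01 -1.44510296e-04]
 [ 9.95245861e-01  9.73942698e-02 -1.79711645e-04]
 [-1.64782797e-04 -1.61326164e-04 -9.99999973e-01]] 0.0004593569398734234 [-0.49291998  0.13555349  0.3085746 ] [[-1.31022881e-04 -9.64281391e-01 -2.64879940e-01  7.31331796e-02]
 [ 9.99999967e-01 -6.74124568e-05 -2.49238577e-04  3.21441159e-04]
 [ 2.22479914e-04 -2.64879964e-01  9.64281367e-01 -1.54623581e-01]
 [ 0.00000000e+00  0.00000000e+00  0.00000000e+00  1.00000000e+00]]
```

View pics/w1.png

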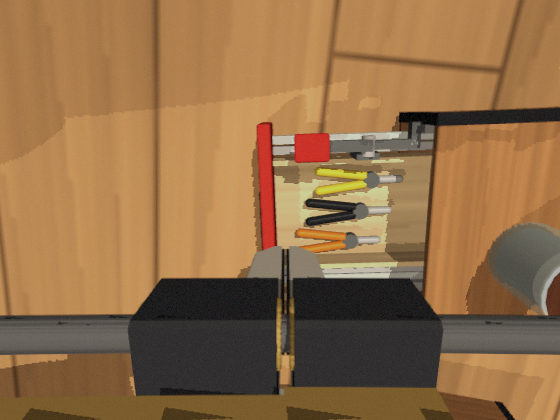

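The wrist view shows the red pad centred at about (312,148) and the front panel running from (265,125) to (269,248).

```bash
cat >> h.py <<'E'
from scipy.spatial.transform import Rotation as R
def wview(s,c):
    T=np.eye(4);T[:3,:3]=R.from_rotvec(s['tool_rot']).as_matrix();T[:3,3]=s['position']
    return np.linalg.inv(T@c['hand_eye'])
E
python3 - <<'E'
from h import *
a=cv2.imread('pics/w1.png')[115:265,245:345]; cv2.imwrite('pics/w1c.png',cv2.resize(a,None,fx=4,fy=4,interpolation=cv2.INTER_CUBIC))
s,w=pickle.load(open('w1.pkl','rb')); V=wview(s,w)
_,c=pickle.load(open('s1.pkl','rb')); _,d=pickle.load(open('t1.pkl','rb'))
r=[ray(c,(277.8,157.4)),ray(d,(174.1,272.6)),ray(w,(312,147.5),V)]
print(tri(*r),tri(*r[1:]),tri(r[0],r[2]))
print(atz(w,(295,134),.08,V),atz(w,(329,134),.08,V),atz(w,(329,161),.08,V),atz(w,(295,161),.08,V))
E
```

```text
(array([0.56442792, 0.21086609, 0.07809823]), [np.float64(1.5), np.float64(1.3), np.float64(0.6)]) (array([0.56393517, 0.21063991, 0.07469576]), [np.float64(0.2), np.float64(0.2)]) (array([0.5646268 , 0.21154425, 0.07822931]), [np.float64(0.9), np.float64(0.9)])
[0.54828719 0.22084601 0.08      ] [0.57646187 0.22357523 0.08      ] [0.57940004 0.20130786 0.08      ] [0.55064314 0.19851273 0.08      ]
```

View pics/w1c.png

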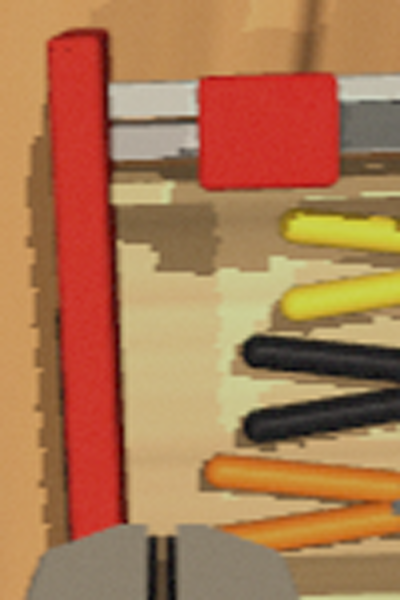

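>>> {"method": "arm_command", "body": {"motion": [[1.5, 0.8, 0, -0.02], [1.5, 0.8, 0, 0], [1.3, 0.6, 0, 0], [0, 0, 2.5, 0], [0, 0, 2.5, 0], [0, 0, 2.5, 0], [0, 0, 2.5, 0], [0, 0, 2.0, 0], [0, 0, 0.5, 0], [0, 0, 0, 0]]}}

```text
clock: 5.52
position: [0.5625, 0.2116, 0.105]
tool_rot: [2.085, 2.35, 0.0]
contact_force: [0.6, 0.0, 0.3]
grip_width: 0.0003
```

Run:
```python
from h import *
s,c=snap('wrist','w2'); print(s['clock'],s['position'],s['contact_force'])
snap('scene','s2')
a=cv2.imread('pics/s2.png')[100:240,180:340]; cv2.imwrite('pics/s2c.png',cv2.resize(a,None,fx=4,fy=4,interpolation=cv2.INTER_CUBIC))
```

```text
5.525 [0.5625262  0.21156415 0.10495993] [0.5794194  0.01783784 0.30465617]
```

View pics/w2.png

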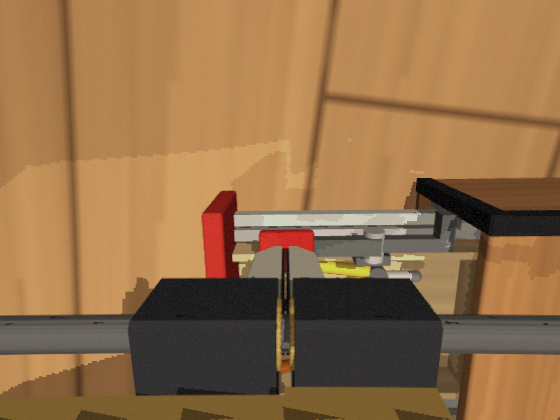

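View pics/s2c.png

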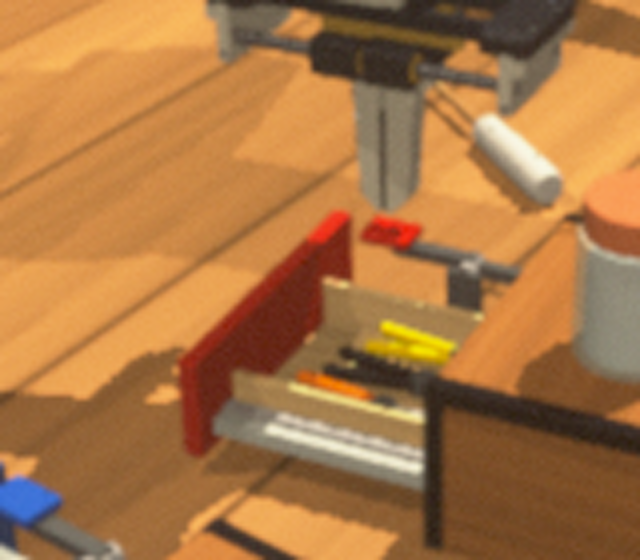

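The closed fingertips stand just above the red pad, on its centre line. I'll press down now.

>>> {"method": "arm_command", "body": {"motion": [[0, 0, 0.6, 0], [0, 0, 0.6, 0], [0, 0, 0.4, 0], [0, 0, 0.4, 0], [0, 0, 0.4, 0], [0, 0, 0.2, 0], [0, 0, 0, 0]]}}

```text
clock: 6.5
position: [0.5623, 0.2113, 0.0784]
tool_rot: [-2.085, -2.349, 0.0]
contact_force: [-1.1, -0.0, 0.9]
grip_width: 0.0006
```

>>> {"method": "arm_command", "body": {"motion": [[0, 0, 0.2, 0], [0, 0, 0.2, 0], [0, 0, 0.1, 0], [0, 0, 0, 0]]}}

```text
clock: 7.0
position: [0.5625, 0.2114, 0.0738]
tool_rot: [2.085, 2.349, 0.001]
contact_force: [-1.4, -1.5, 4.7]
grip_width: 0.0009
```

Run:
```python
from h import *
s,c=snap('scene','s3'); print(s['clock'],s['position'],s['contact_force'])
a=cv2.imread('pics/s3.png')[100:240,180:340]; cv2.imwrite('pics/s3c.png',cv2.resize(a,None,fx=4,fy=4,interpolation=cv2.INTER_CUBIC))
```

```text
7.0 [0.56250801 0.21135679 0.07383706] [-1.37507572 -1.53260814  4.66374506]
```

View pics/s3c.png

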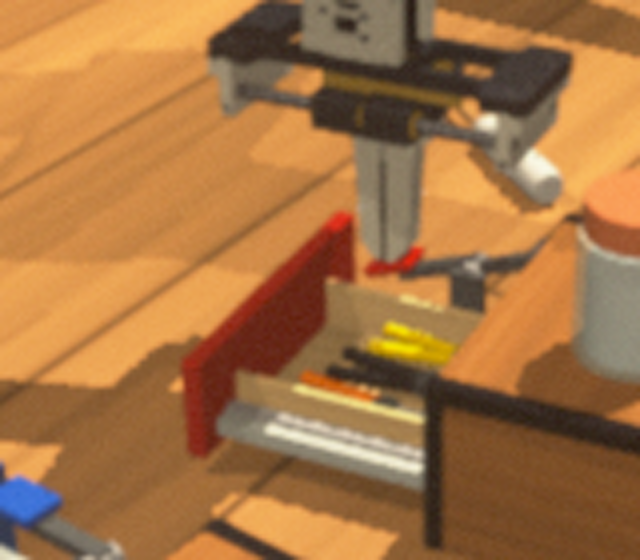

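The lever is visibly tilted down and the pad is under the tips. I'll press slightly further to feel the hard stop, then hold.

>>> {"method": "arm_command", "body": {"motion": [[0, 0, 0.1, 0], [0, 0, 0.1, 0], [0, 0, 0, 0], [0, 0, 0, 0]]}}

```text
clock: 7.55
position: [0.5634, 0.2115, 0.0733]
tool_rot: [2.084, 2.348, 0.004]
contact_force: [-1.9, -1.0, 15.9]
grip_width: 0.0005
```

Hard stop reached at about 16 N. Next I retreat up, move in front of the panel and turn.

>>> {"method": "arm_command", "body": {"motion": [[0, 0, -2, 0], [0, 0, -3, 0], [0, 0, -3, 0], [-1.8, -2.2, 0, 0], [-1.8, -2.2, 0, 0], [-1.8, -2.2, 0, 0], [-1.8, -2.2, 0, 0], [0, 0, 0, 0]]}}

```text
clock: 8.55
position: [0.4829, 0.1286, 0.1525]
tool_rot: [2.086, 2.348, 0.001]
contact_force: [0.2, -0.2, 0.6]
grip_width: 0.0006
```

>>> {"method": "arm_command", "body": {"motion": [[0, 0, 0, 0.174], [0, 0, 0, 0.174], [0, 0, 0, 0.174], [0, 0, 0, 0.174], [0, 0, 0, 0.174], [0, 0, 0, 0.174], [0, 0, 0, 0.174], [0, 0, 0, 0.174], [0, 0, 0, 0.174], [0, 0, 0, 0]]}}

```text
clock: 9.8
position: [0.4839, 0.1298, 0.1519]
tool_rot: [-3.135, -0.196, -0.0]
contact_force: [-0.5, -0.5, 0.8]
grip_width: 0.0001
```

Run:
```python
from h import *
s,c=snap('top','t4'); M=R.from_rotvec(s['tool_rot']).as_matrix(); print(s['clock'],s['q'],s['position'],M.round(4),s['contact_force'])
```

```text
9.8 [ 2.11071859e-01 -2.39986695e-01  1.90735220e+00  1.08107276e-04
  1.47404078e+00  1.65688665e+00] [0.4838964  0.12979205 0.15193898] [[ 9.922e-01  1.246e-01  2.000e-04]
 [ 1.246e-01 -9.922e-01  1.000e-04]
 [ 2.000e-04 -1.000e-04 -1.000e+00]] [-0.51314074 -0.46223783  0.82187956]
```

View pics/t4.png

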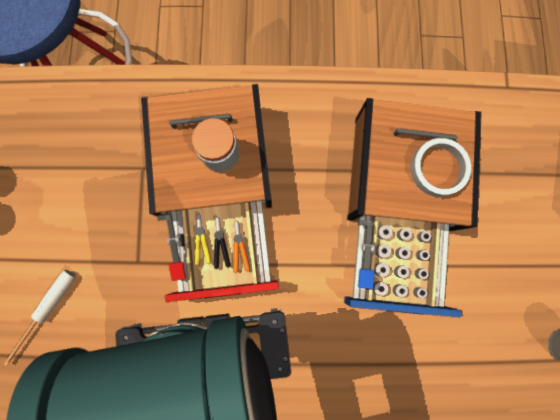

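The red drawer hasn't moved, its lever is down, and the tool is square to the panel and in front of it. I'll descend and push.

>>> {"method": "arm_command", "body": {"motion": [[0, 0, 2.5, 0], [0, 0, 2.5, 0], [0, 0, 2.5, 0], [0, 0, 2.0, 0], [0, 0, 0.2, 0], [1.0, 0, 0, 0], [1.0, 0, 0, 0], [0.8, 0, 0, 0], [0.5, 0, 0, 0], [0.5, 0, 0, 0], [0.5, 0, 0, 0], [0.5, 0, 0, 0]]}}

```text
clock: 11.35
position: [0.5313, 0.1354, 0.0547]
tool_rot: [-3.136, -0.194, 0.0]
contact_force: [-3.5, -0.0, 2.1]
grip_width: 0.0003
```

Contact at about 3.5 N, so the drawer is sliding. I'll continue.

>>> {"method": "arm_command", "body": {"motion": [[0.8, 0, 0, 0], [0.8, 0, 0, 0], [0.8, 0, 0, 0], [0.8, 0, 0, 0], [0.8, 0, 0, 0], [0.8, 0, 0, 0], [0.8, 0, 0, 0], [0.8, 0, 0, 0], [0.8, 0, 0, 0], [0.8, 0, 0, 0], [0.8, 0, 0, 0], [0, 0, 0, 0]]}}

```text
clock: 12.85
position: [0.6192, 0.146, 0.0547]
tool_rot: [3.135, 0.194, 0.001]
contact_force: [0.6, -0.2, -0.4]
grip_width: 0.0006
```

Run:
```python
from h import *
s,c=snap('scene','s5'); print(s['clock'],s['position'],s['contact_force'])
a=cv2.imread('pics/s5.png')[100:240,200:420]; cv2.imwrite('pics/s5c.png',cv2.resize(a,None,fx=3.5,fy=3.5,interpolation=cv2.INTER_CUBIC))
```

```text
12.85 [0.61924671 0.14603326 0.05470761] [ 0.64476633 -0.21452726 -0.36757852]
```

View pics/s5c.png

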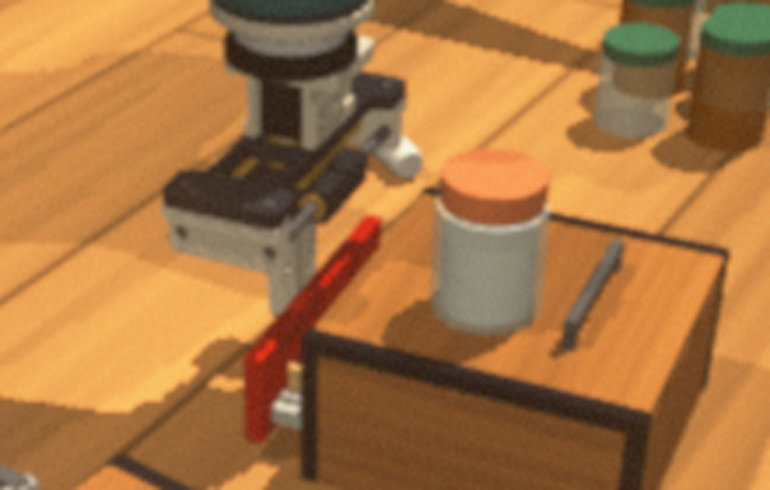

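The drawer is nearly in, with a gap of roughly 30 mm, and the gripper is well clear of the jar. I'll continue more slowly.

>>> {"method": "arm_command", "body": {"motion": [[0.6, 0, 0, 0], [0.6, 0, 0, 0], [0.6, 0, 0, 0], [0.5, 0, 0, 0], [0.3, 0, 0, 0], [0.2, 0, 0, 0], [0.2, 0, 0, 0], [0.2, 0, 0, 0]]}}

```text
clock: 13.9
position: [0.6478, 0.1498, 0.0547]
tool_rot: [3.135, 0.195, -0.011]
contact_force: [-40.6, -8.3, 22.5]
grip_width: 0.0005
```

>>> {"method": "arm_command", "body": {"motion": [[-0.5, 0, 0, 0], [-1, 0, 0, 0], [-2, 0, 0, 0], [-3, 0, 0, 0], [-3, 0, 0, 0], [0, 0, -3, 0], [0, 0, -3, 0], [0, 0, 0, 0]]}}

```text
clock: 14.9
position: [0.5567, 0.1387, 0.1172]
tool_rot: [-3.135, -0.194, -0.007]
contact_force: [0.3, -0.7, -0.2]
grip_width: 0.0006
```

Run:
```python
from h import *
s,c=snap('scene','s6'); s,d=snap('top','t6'); print(s['clock'],s['position'],s['contact_force'])
a=cv2.imread('pics/s6.png')[100:300,90:420]; cv2.imwrite('pics/s6c.png',cv2.resize(a,None,fx=2.4,fy=2.4,interpolation=cv2.INTER_CUBIC))
```

```text
14.95 [0.55611311 0.13851206 0.11539504] [ 0.18871739  0.20743986 -0.14656024]
```

View pics/s6c.png

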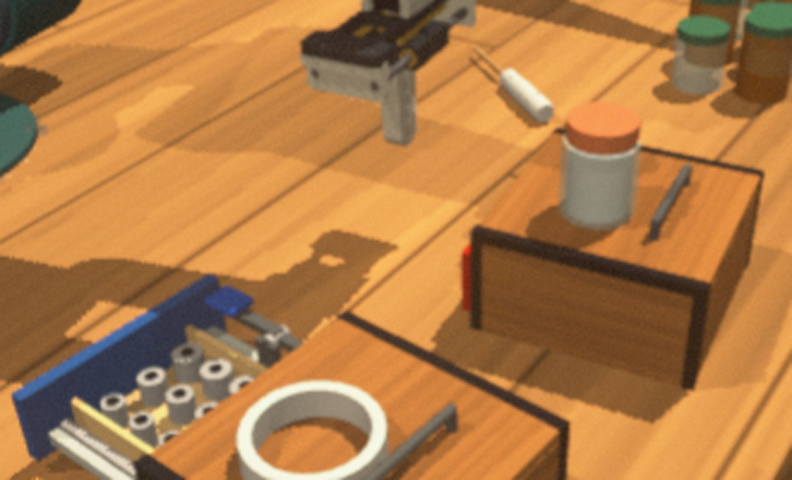

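View pics/t6.png

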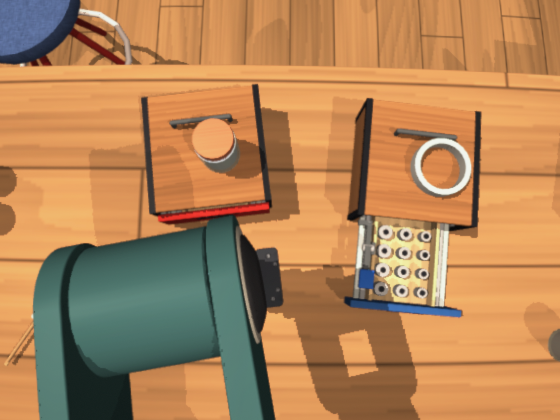

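The red front is flush with the chest mouth, running from (160,215) to (270,206) in the top view. The blue drawer and pad are unchanged at (366,279), the jar is in place, and the gripper is clear.

Run:
```python
from h import *
print(sense()['contact_force']); print(hand_in())
```

```text
[ 0.540809    0.64796664 -0.13398096]
the job is handed in; nothing more can be done
None
```

I pressed the red lever down to its hard stop and pushed the red drawer home with the closed fingertips. I then backed off and handed in at about 15 s; no verdict is reported.

- **Lever:** at the stop the fingertips stood at about 62 mm, with about 16 N on the tool. The picture showed the lever tilted down, and the drawer then slid with about 3.5 N.
- **Drawer:** the last pictures show the red panel flush with the chest mouth. I judged this by eye and did not measure the remaining gap.
- **Blue drawer and jar:** both looked unchanged in the last pictures, and the blue pad was at the same pixel position as at the start.
- **Gripper:** it was clear of everything, with less than 1 N on the tool.
- **Force at the end of the push:** when the drawer met its stop, the tool read 41 N along the push and 22 N upward. That is above the 40 N limit for the arm or gripper body. By my geometry only the fingertips were touching and the body was clear, and the reading stayed below the 120 N wrist limit. I backed off at once.

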